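Switch on the terrarium appliances in order

TASK

Start up the terrarium table for the workshop: with the fingertips, gently press the button on top of each of the three appliances so that it stays down, first the lamp (orange button), then the mister (blue button) and last the fan (green button). Only press: do not lift, tip or push the appliances about, press no button out of turn, leave everything else on the table where it stands, and finish clear of everything.

Things in the scene. Friction and masses are not known exactly. Their poses are not given: they have to be found in the camera images.
- lamp: Round white light base, 110 mm across and 42 mm high, with a warm yellow band round its side, an orange button in the middle of its top. Loose, 0.4 to 0.8 kg. Origin at the centre of its underside, z up.
- lamp_button_top (a point): Centre of the top of the orange button of the lamp: a round flat cap 36 mm across, 64 mm above the table when fully out, standing 22 mm proud of the lamp's top. It moves down with the button.
- lamp_button (a joint): How far this latching button has gone straight down, in m: 0 fully out, 0.010 fully down. It is on from 0.005. It yields to a push of about 3 N and stays where it is left, with no spring return. Pressed past 10 mm its cap gives another 8 mm on a soft spring (5 to 11 N, so a 6 N force stop is safe) and comes back up by that much on release; beyond that it is hard. It starts up to 1.5 mm in; pressing it 8 to 12 mm from its starting height is a good press.
- mister: Squat white mister bottle, 84 mm across and 84 mm high, with a pale blue band, a short grey nozzle high on its +x side reaching 57 mm from its axis, and a blue button in the middle of its top. Loose, 0.4 to 0.8 kg. Origin at the centre of its underside, z up.
- mister_button_top (a point): Centre of the top of the blue button of the mister: a round flat cap 36 mm across, 106 mm above the table when fully out, standing 22 mm proud of the mister's top. It moves down with the button.
- mister_button (a joint): How far this latching button has gone straight down, in m: 0 fully out, 0.010 fully down. It is on from 0.005. It yields to a push of about 3 N and stays where it is left, with no spring return. Pressed past 10 mm its cap gives another 8 mm on a soft spring (5 to 11 N, so a 6 N force stop is safe) and comes back up by that much on release; beyond that it is hard. It starts up to 1.5 mm in; pressing it 8 to 12 mm from its starting height is a good press.
- fan: Small dark grey box fan, 64 mm (its x) by 92 mm (its y) by 72 mm high, round grilles on its two wide faces, a green button in the middle of its top. Loose, 0.4 to 0.8 kg. Origin at the centre of its underside, z up.
- fan_button_top (a point): Centre of the top of the green button of the fan: a round flat cap 36 mm across, 94 mm above the table when fully out, standing 22 mm proud of the fan's top. It moves down with the button.
- fan_button (a joint): How far this latching button has gone straight down, in m: 0 fully out, 0.010 fully down. It is on from 0.005. It yields to a push of about 3 N and stays where it is left, with no spring return. Pressed past 10 mm its cap gives another 8 mm on a soft spring (5 to 11 N, so a 6 N force stop is safe) and comes back up by that much on release; beyond that it is hard. It starts up to 1.5 mm in; pressing it 8 to 12 mm from its starting height is a good press.
- bowl: Planted glass bowl, 152 mm across and 112 mm high, behind the appliances (+x). Loose bystander; origin at the centre of its underside.
- bottle: Clear bottle with a purple cap, 60 mm across and 130 mm high. Loose bystander; origin at the centre of its underside.
- tape: Cork-coloured roll of tape lying flat, 90 mm across and 24 mm high. Loose bystander; origin at the centre of its underside.
- cup: Blue ceramic cup, 68 mm across and 75 mm high. Loose bystander; origin at the centre of its underside.
Not all that is in view belongs to the job. What is shaped like the mister but pink is not meant.

How it is judged:
By the outcome, as a careful person would: the job done as asked, in the order asked, and still so for the second after the job is handed in, with the robot touching nothing.
It also fails if it takes over 48 s, if anything falls off the work surface, if the arm or the gripper's body presses on something with over 40 N, if the wrist force passes 120 N, or if a joint passes its speed limit or range.

ROBOT

A 6-joint arm with a two-finger parallel gripper is mounted at the origin on the work surface. World frame = base frame: x ahead of the robot, y to its left, z up, the work surface at z = 0. Lengths are in m, angles in rad, forces in N, time in s.
With the tool pointing down it reaches from about 0.225 to 0.875 m from the base axis. Payload 3.4 kg.
Tool frame: the origin (TCP) lies at the very end of the fingers, on their centre line; the grasp point (between the pads) lies 19 mm behind it (grip_depth is the distance from the TCP to the grasp point, in m); x points along the fingers, z is the direction in which the jaws open and shut, and the axes are right-handed (so a half turn about x gives the same grasp; the last joint's range is limited). The gripper opens to 85 mm and grips with 20 to 120 N. Pads are 22 mm wide; open, the fingers measure 114 mm over their backs; the gripper's body (76 mm by 85 mm) begins 54 mm behind the grasp point. The pads swing forward as they close: fully open they stand 13 mm farther back than shut.
Start: joints at [1.033, 0.276, 1.505, -0, 1.361, -0.121], TCP at [0.233, 0.526, 0.231] pointing down, gripper open.
Joint ranges: [-2.89, 2.89], [-0.75, 2.08], [0.22, 2.7], [-1.18, 4.32], [0.11, 2.71], [-2.7, 2.7]. Speed limits (rad/s): [2.57, 2.57, 3.14, 3.14, 3.14, 3.14].

INTERFACE

Orientations are given as a unit quaternion [w, x, y, z].
In Python, from rig import get_state, get_image, sign_off, grip_depth gives the robot as it stands. The module is installed in compiled form; this text tells all that it offers.
- The arm moves only by the tool arm_command, never from a script. Its argument "series" is a list of rows, each an object with "dp": the shift along the tool's x, y, z scaled (see below), a list of three; "angular": the turn, a rotation vector about the tool's x, y, z scaled (see below), a list of three; "gripper": the finger opening in mm, from 0 to 85.4. A call has exactly 8 rows; each row shifts and turns the pose as measured when the row begins, along the tool's axes as they then stand; what a row does not reach is not made up. The controller multiplies each number of a shift by 0.12 m and each number of a turn by 90 degrees. A row lasts 1/8 s, in which the tool goes at most 62.5 mm and 10.7 degrees, less where a joint would pass 70% of its speed; a pose out of reach is approached as far as the arm can. A call with a number of a shift or a turn outside -1 to 1 is refused whole. A call with a gripper value outside its range is refused whole. The fingers move at their own pace and stop on an object; "grip_force" is the grip in N (left out, the last holds). Time passes only in rows, so rows that do not move let the fingers close, or fill a call up. It gives the time, the measured TCP pose, the force and the opening at its end, in the units of the state.
- get_state(): the state, without advancing time (a new reading comes with each control period).
- get_image(name): name is "side" or "top"; returns a dict with "image" (400x640x3 uint8, blue, green, red), "depth" (400x640 float32, m along the optical axis (not along the pixel's ray), 0 where there is no reading), "mtx" (3x3 intrinsics, pixels), "k1" (the pictures are not rectified: a ray, as slopes to the right and down, at radius r is drawn at 1 + k1 r^2 times it, then the intrinsics apply), "view" (4x4, takes a point from world to camera coordinates). Camera axes: x right, y up, looking along -z (the intrinsics and any distortion apply to the point x, -y, -z); pixel columns grow to the right and rows downward; lengths in m; the calibration is good to about 2 mm. A picture is of the moment at which its call begins.
- sign_off(): hands the job in, once; it reports no verdict.
The state is a dict: "clock": time; "qpos": joint angles; "qd": joint speeds; "effort": joint torques, N m; "position": TCP position; "ee_rot": TCP orientation; "contact_force": force on the tool from outside, world axes, zero at the start; "moment": the same for the moment, N m; "width": finger opening in m.
Only numpy, scipy, OpenCV 4.12 (cv2) and the standard library are available. Lean on these libraries where they do the work, as an engineer would, in place of code of your own. Each camera call takes 0.05 s, during which the arm holds its last target. There are 200 camera calls.

## Working session

There is one attempt and no reset: what is moved stays moved. The work goes in short steps, Python scripts to look and compute and a tool call to move; the robot and the scene stay as the last step left them, time stands still between calls to the robot, and variables do not carry over. Pictures are saved under pics/ and viewed, about 8 in all and at most 12, crops included, and the job is handed in when it is done.

Besides the shell and the picture viewer there is one more tool, called after "Call:" by a JSON object that holds its "fn" and its "kwargs", one argument or row to a line. arm_command: Moves the arm, as the interface text tells. Its arguments: {"type":"object","properties":{"series":{"type":"array","items":{"type":"object","properties":{"dp":{"type":"array","items":{"type":"number"}},"angular":{"type":"array","items":{"type":"number"}},"gripper":{"type":"number"}}}},"grip_force":{"type":"number"}},"required":["series"]}

```bash
mkdir -p pics; cat > h.py <<'E'
import numpy as np, cv2
from rig import get_state, get_image
def look(n,fn=None):
    d=get_image(n)
    if fn: cv2.imwrite('pics/'+fn,d['image'])
    return d
def rays(d,uv):
    K=d['mtx']; uv=np.atleast_2d(np.float64(uv))
    p=cv2.undistortPoints(uv.reshape(-1,1,2),K,np.array([d['k1'],0,0,0,0.]))[:,0]
    V=np.array(d['view']); R=V[:3,:3]; c=-R.T@V[:3,3]
    return c,np.c_[p[:,0],-p[:,1],-np.ones(len(p))]@R
def onplane(d,uv,z):
    c,r=rays(d,uv); return c+r*((z-c[2])/r[:,2])[:,None]
def deproj(d,uv):
    c,r=rays(d,uv); q=np.int32(np.atleast_2d(uv)); return c+r*d['depth'][q[:,1],q[:,0]][:,None]
def project(d,P):
    P=np.atleast_2d(P); V=np.array(d['view']); p=P@V[:3,:3].T+V[:3,3]
    s=np.c_[p[:,0],-p[:,1]]/-p[:,2:]; s*=1+d['k1']*(s**2).sum(1)[:,None]
    return s@d['mtx'][:2,:2].T+d['mtx'][:2,2]
def blobs(d,lo,hi,mn=40):
    m=cv2.inRange(cv2.cvtColor(d['image'],cv2.COLOR_BGR2HSV),lo,hi)
    n,_,s,c=cv2.connectedComponentsWithStats(m)
    return [(c[i].round(1),s[i]) for i in range(1,n) if s[i][4]>=mn]
E
python3 - <<'E'
from h import *
s=get_state(); print(s)
for n in('top','side'):
    d=look(n,n+'0.png'); V=d['view']; print(n,d['k1'],-V[:3,:3].T@V[:3,3],d['mtx'][0,0])
    for nm,lo,hi in(('or',(5,150,120),(18,255,255)),('blue',(95,120,80),(125,255,255)),('gr',(40,100,60),(85,255,255)),('pink',(140,40,80),(175,255,255))):
        for c,st in blobs(d,lo,hi): print(nm,c,st,deproj(d,c).round(3))
E
```

```text
{'clock': 0.0, 'qpos': array([ 1.03301974e+00,  2.76601801e-01,  1.50612804e+00,  3.29947467e-06,
        1.36071113e+00, -1.20995357e-01]), 'qd': array([-3.63239113e-05, -8.26587513e-05,  1.75057917e-03,  1.28839158e-03,
        2.04758206e-03, -8.30732641e-04]), 'effort': array([ 3.46198767e-04, -4.16781414e+01, -2.45811886e+01, -4.69766983e-04,
        1.11128765e-02, -4.69975674e-06]), 'position': array([0.23249935, 0.52531947, 0.23043787]), 'ee_rot': array([ 0.59203805, -0.38602615,  0.59321246,  0.38545265]), 'contact_force': array([-0.436826  , -0.65445967, -0.13719443]), 'moment': array([-0.00368612, -0.00944299, -0.03134686]), 'width': 0.08550460279664684}
top -0.06695716583159705 [ 0.47715235 -0.04490888  1.07453846] 438.81302039007886
blue [281.  230.8] [274 224  15  15 180] [[0.477 0.017 0.106]]
blue [388.2 321.7] [381 315  15  15 174] [[ 0.271 -0.215  0.104]]
gr [396.  205.4] [389 198  15  16 189] [[ 0.528 -0.242  0.095]]
pink [386.1 319.6] [371 304  32  32 476] [[ 0.276 -0.21   0.104]]
side -0.03414707437241031 [ 0.44840628 -0.89898982  0.72999537] 408.61613064158917
or [416.6 250. ] [403 243  22  12  81] [[ 0.75  -0.232  0.026]]
blue [297.6 167.8] [292 165  12   7  61] [[0.475 0.019 0.103]]
blue [209.8 229.1] [203 225  15   9 105] [[ 0.271 -0.217  0.106]]
gr [324.9 236.9] [318 231  16  12 136] [[ 0.526 -0.24   0.091]]
pink [211.2 241.2] [196 226  32  26 370] [[ 0.273 -0.233  0.085]]
```

View pics/top0.png

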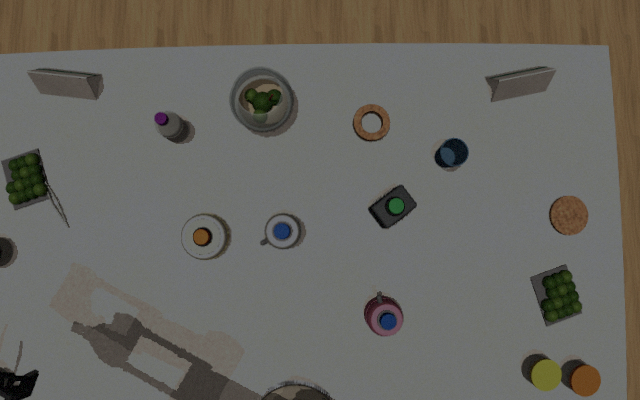

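View pics/side0.png

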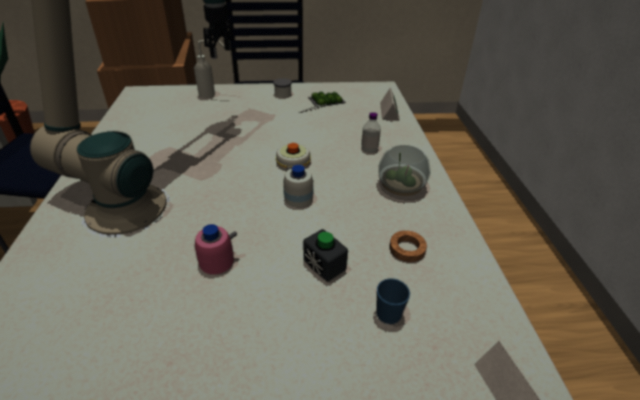

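Candidates: blue buttons at top (282,231), a white body and so the mister, and at (388,321), a pink body and so not meant. The orange button on the white lamp is at (202,237), while the orange lid at (585,380) is unrelated. The green button on the dark fan is at (396,205). I'll confirm these in one crop and measure the buttons.

```bash
python3 - <<'E'
from h import *
from scipy.spatial.transform import Rotation as R
s=get_state(); q=s['ee_rot']; print(R.from_quat(q,scalar_first=True).as_matrix().round(4)) 
t=look('top'); sd=look('side')
cv2.imwrite('pics/crop1.png',cv2.resize(t['image'][170:350,160:430],None,fx=2.9,fy=2.9,interpolation=cv2.INTER_CUBIC))
z=dict(lamp=.064,mister=.106,fan=.094)
rng=dict(lamp=((5,130,60),(20,255,255)),mister=((95,120,60),(125,255,255)),fan=((40,100,50),(85,255,255)))
g=dict(lamp=(202,237),mister=(282,231),fan=(396,205)); gs=dict(lamp=(293,149),mister=(298,168),fan=(325,237))
for k in z:
  for d,gg in((t,g),(sd,gs)):
    b=[x for x in blobs(d,*rng[k],20) if np.hypot(*(x[0]-gg[k]))<8]
    for c,st in b:
        w=d['depth'][int(c[1])-2:int(c[1])+3,int(c[0])-2:int(c[0])+3]
        print(k,c,st,onplane(d,c,z[k]-.001).round(4),deproj(d,c).round(4),np.median(w))
E
```

```text
[[-9.000e-04 -9.144e-01  4.048e-01]
 [-1.400e-03  4.048e-01  9.144e-01]
 [-1.000e+00  2.000e-04 -1.700e-03]]
lamp [200.3 236.4] [193 229  16  16 191] [[0.4686 0.2053 0.063 ]] [[0.4685 0.2058 0.0609]] 1.0027212
lamp [292.7 147.3] [288 143  11  10  86] [[0.4662 0.1913 0.063 ]] [[0.4663 0.1975 0.0592]] 1.271071
mister [281.3 230.9] [274 223  15  16 189] [[0.4771 0.0161 0.105 ]] [[0.4771 0.0161 0.1051]] 0.96554303
mister [297.7 168.1] [292 165  12   7  71] [[0.4755 0.0148 0.105 ]] [[0.4755 0.0124 0.1067]] 1.105971
fan [396.  205.5] [389 198  15  16 193] [[ 0.5283 -0.2422  0.093 ]] [[ 0.5282 -0.242   0.0939]] 0.9858298
fan [324.9 237.2] [317 231  17  13 150] [[ 0.5261 -0.2434  0.093 ]] [[ 0.5261 -0.2434  0.093 ]] 0.9115355
```

View pics/crop1.png

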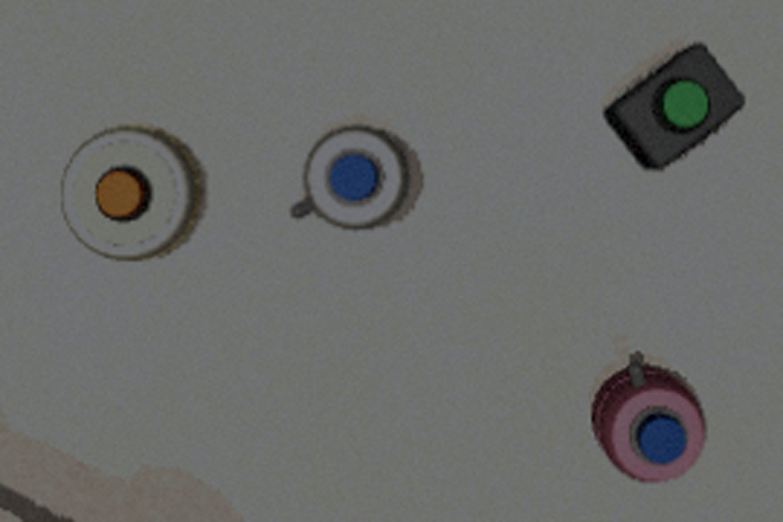

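The crop confirms it: lamp (white, orange button), mister (white, blue button) and fan are as listed, and the pink one is the decoy. I'll take the button centres as lamp (0.468, 0.204), mister (0.476, 0.016) and fan (0.527, -0.243). Next I move above the lamp with the fingers closing.

Call:
{"fn": "arm_command", "kwargs": {
  "series": [
    {"dp": [0.1,-0.36,-0.207],"angular": [0,0,0],"gripper": 0},
    {"dp": [0.1,-0.36,-0.207],"angular": [0,0,0],"gripper": 0},
    {"dp": [0.1,-0.36,-0.207],"angular": [0,0,0],"gripper": 0},
    {"dp": [0.1,-0.36,-0.207],"angular": [0,0,0],"gripper": 0},
    {"dp": [0.1,-0.36,-0.207],"angular": [0,0,0],"gripper": 0},
    {"dp": [0.1,-0.36,-0.207],"angular": [0,0,0],"gripper": 0},
    {"dp": [0.1,-0.36,-0.207],"angular": [0,0,0],"gripper": 0},
    {"dp": [0.1,-0.36,-0.207],"angular": [0,0,0],"gripper": 0}
  ],
  "grip_force": 20
}}

```text
clock: 1.2
position: [0.4748, 0.1992, 0.1318]
ee_rot: [0.592, -0.388, 0.59, 0.389]
contact_force: [0.8, 1.1, 0.2]
width: -0.0003
```

Call:
{"fn": "arm_command", "kwargs": {
  "series": [
    {"dp": [0,0.06,0.01],"angular": [0,0,0],"gripper": 0},
    {"dp": [0.08,0,0],"angular": [0,0,0],"gripper": 0},
    {"dp": [0.1,0,0],"angular": [0,0,0],"gripper": 0},
    {"dp": [0.1,0,0],"angular": [0,0,0],"gripper": 0},
    {"dp": [0.05,0,0],"angular": [0,0,0],"gripper": 0},
    {"dp": [0,0,0],"angular": [0,0,0],"gripper": 0},
    {"dp": [0,0,0],"angular": [0,0,0],"gripper": 0},
    {"dp": [0,0,0],"angular": [0,0,0],"gripper": 0}
  ]
}}

```text
clock: 2.2
position: [0.4679, 0.2036, 0.0885]
ee_rot: [0.592, -0.387, 0.59, 0.389]
contact_force: [0.4, 0.4, 0.2]
width: -0.0003
```

```bash
python3 - <<'E'
from h import *
d=look('side'); s=get_state(); print(s['position'],s['contact_force'])
u=project(d,[[*s['position']],[.468,.204,.064]]); print(u)
x,y=u[0].astype(int); im=cv2.resize(d['image'][y-50:y+50,x-65:x+65],None,fx=6,fy=6,interpolation=cv2.INTER_CUBIC)
for p in u: cv2.drawMarker(im,tuple(int(v) for v in (p-[x-65,y-50])*6),(255,0,255),0,12,1)
cv2.imwrite('pics/c2.png',im)
E
```

```text
[0.4680434  0.20353475 0.08854923] [-1.29962875 -0.59539782 -0.98906445]
[[293.00803004 138.13118685]
 [293.14296094 144.88563645]]
```

View pics/c2.png

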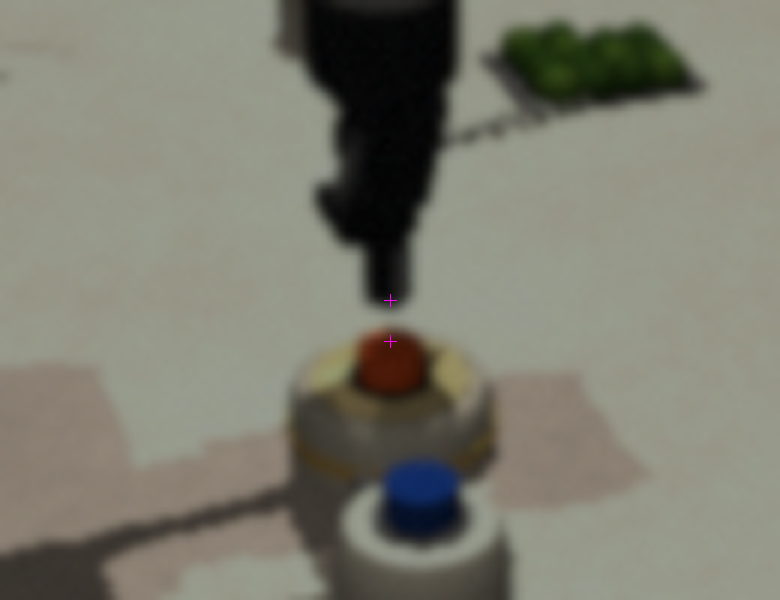

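The fingertip (390,300 in the crop) stands centred over the orange cap (392,345), and the projected TCP agrees with it. Descending gently.

Call:
{"fn": "arm_command", "kwargs": {
  "series": [
    {"dp": [0.05,0,0],"angular": [0,0,0],"gripper": 0},
    {"dp": [0.05,0,0],"angular": [0,0,0],"gripper": 0},
    {"dp": [0.05,0,0],"angular": [0,0,0],"gripper": 0},
    {"dp": [0.03,0,0],"angular": [0,0,0],"gripper": 0},
    {"dp": [0.03,0,0],"angular": [0,0,0],"gripper": 0},
    {"dp": [0.02,0,0],"angular": [0,0,0],"gripper": 0},
    {"dp": [0.01,0,0],"angular": [0,0,0],"gripper": 0},
    {"dp": [0,0,0],"angular": [0,0,0],"gripper": 0}
  ]
}}

```text
clock: 3.25
position: [0.4684, 0.2035, 0.0583]
ee_rot: [0.592, -0.387, 0.59, 0.388]
contact_force: [0.2, 0.4, 0.0]
width: 0.0002
```

```bash
python3 -c "
from h import *
s=get_state();print(s['position'],s['contact_force'])"
```

```text
[0.46844751 0.20349105 0.05832654] [0.20736568 0.40328071 0.00531917]
```

Call:
{"fn": "arm_command", "kwargs": {
  "series": [
    {"dp": [0.01,0,0],"angular": [0,0,0],"gripper": 0},
    {"dp": [0.01,0,0],"angular": [0,0,0],"gripper": 0},
    {"dp": [0.01,0,0],"angular": [0,0,0],"gripper": 0},
    {"dp": [0.01,0,0],"angular": [0,0,0],"gripper": 0},
    {"dp": [0.005,0,0],"angular": [0,0,0],"gripper": 0},
    {"dp": [0,0,0],"angular": [0,0,0],"gripper": 0},
    {"dp": [0,0,0],"angular": [0,0,0],"gripper": 0},
    {"dp": [0,0,0],"angular": [0,0,0],"gripper": 0}
  ]
}}

```text
clock: 4.25
position: [0.4685, 0.2035, 0.0541]
ee_rot: [0.592, -0.388, 0.59, 0.388]
contact_force: [-1.0, -0.4, 2.4]
width: -0.0003
```

Call:
{"fn": "arm_command", "kwargs": {
  "series": [
    {"dp": [0.01,0,0],"angular": [0,0,0],"gripper": 0},
    {"dp": [0.01,0,0],"angular": [0,0,0],"gripper": 0},
    {"dp": [0,0,0],"angular": [0,0,0],"gripper": 0},
    {"dp": [0,0,0],"angular": [0,0,0],"gripper": 0},
    {"dp": [0,0,0],"angular": [0,0,0],"gripper": 0},
    {"dp": [0,0,0],"angular": [0,0,0],"gripper": 0},
    {"dp": [0,0,0],"angular": [0,0,0],"gripper": 0},
    {"dp": [0,0,0],"angular": [0,0,0],"gripper": 0}
  ]
}}

```text
clock: 5.25
position: [0.4685, 0.2035, 0.0532]
ee_rot: [0.593, -0.388, 0.59, 0.388]
contact_force: [-1.3, 0.3, 4.9]
width: 0.0
```

Contact at 5 N puts the cap at the start of its soft spring, so the lamp is fully down. I lift straight up and move over to the mister.

Call:
{"fn": "arm_command", "kwargs": {
  "series": [
    {"dp": [-0.1,0,0],"angular": [0,0,0],"gripper": 0},
    {"dp": [-0.3,0,0],"angular": [0,0,0],"gripper": 0},
    {"dp": [-0.3,0,0],"angular": [0,0,0],"gripper": 0},
    {"dp": [-0.2,0,0],"angular": [0,0,0],"gripper": 0},
    {"dp": [0,-0.17,-0.35],"angular": [0,0,0],"gripper": 0},
    {"dp": [0,-0.17,-0.35],"angular": [0,0,0],"gripper": 0},
    {"dp": [0,-0.17,-0.35],"angular": [0,0,0],"gripper": 0},
    {"dp": [0,-0.15,-0.3],"angular": [0,0,0],"gripper": 0}
  ]
}}

```text
clock: 6.25
position: [0.479, 0.0214, 0.1664]
ee_rot: [0.593, -0.391, 0.586, 0.389]
contact_force: [0.3, -0.3, -0.2]
width: -0.0001
```

```bash
python3 - <<'E'
from h import *
d=look('side'); t=look('top'); s=get_state(); print(s['position'],s['contact_force'])
for n,D,g in(('l',d,(5,130,60,20,255,255)),('m',d,(95,120,60,125,255,255)),('l',t,(5,130,60,20,255,255))):
    for c,st in blobs(D,g[:3],g[3:],20): print(n,c,st,deproj(D,c).round(4))
E
```

```text
[0.47946903 0.01953533 0.16634327] [ 0.67399785  0.43114642 -0.08133647]
l [97.   0.6] [86  0 25  3 53] [[-0.4786  1.3545  0.2426]]
l [177.4  56.9] [151  38  39  30 322] [[-0.1552  1.4413 -0.082 ]]
l [105.8  67.8] [98 61 19 12 94] [[-0.5106  1.3046 -0.0858]]
l [ 17.9 105.9] [  9 100  19  16 186] [[-1.2149  1.5293 -0.3968]]
l [  2.3 117.4] [  0 113   6   9  44] [[-1.2297  1.3747 -0.3955]]
l [536.2 271.6] [  416   114   224   286 17956] [[ 1.6278  0.3255 -0.7521]]
l [ 65.6 127.9] [ 32 122  65  15 653] [[-1.2056  1.9187 -0.7668]]
l [292.1 149. ] [287 145  12   8  65] [[0.4643 0.1979 0.0528]]
l [ 34.6 205.9] [ 29 199  13  14  61] [[-1.0007  0.9798 -0.7589]]
l [408.  244.3] [391 232  35  25 457] [[ 7.446e-01 -1.858e-01 -1.000e-04]]
m [209.8 229.3] [203 224  15  11 129] [[ 0.2705 -0.2153  0.1046]]
l [362.9 111.3] [359 107  10  10  29] [[ 0.7638 -0.1827  0.0243]]
l [357.8 123.1] [354 119   7  10  28] [[ 0.7355 -0.1697  0.0208]]
l [381.3 131.5] [376 124  11  15  38] [[ 0.7127 -0.2259  0.0258]]
l [364.8 134.1] [362 130   8   9  20] [[ 0.7071 -0.1855  0.025 ]]
l [555.9 213.5] [552 206   8  16  42] [[ 0.5036 -0.662   0.0145]]
l [576.3 215.9] [572 210  11  11  41] [[ 0.4963 -0.7167  0.0132]]
l [198.9 236.6] [194 229  10  16 118] [[0.4681 0.2097 0.058 ]]
l [585.3 380.3] [571 365  30  31 719] [[ 0.1008 -0.698   0.0566]]
```

Call:
{"fn": "arm_command", "kwargs": {
  "series": [
    {"dp": [0,0.01,-0.03],"angular": [0,0,0],"gripper": 0},
    {"dp": [0.06,0,0],"angular": [0,0,0],"gripper": 0},
    {"dp": [0.08,0,0],"angular": [0,0,0],"gripper": 0},
    {"dp": [0.08,0,0],"angular": [0,0,0],"gripper": 0},
    {"dp": [0.05,0,0],"angular": [0,0,0],"gripper": 0},
    {"dp": [0,0,0],"angular": [0,0,0],"gripper": 0},
    {"dp": [0,0,0],"angular": [0,0,0],"gripper": 0},
    {"dp": [0,0,0],"angular": [0,0,0],"gripper": 0}
  ]
}}

```text
clock: 7.35
position: [0.4764, 0.0201, 0.1311]
ee_rot: [0.593, -0.39, 0.587, 0.39]
contact_force: [0.2, 0.3, -0.3]
width: -0.0005
```

```bash
python3 - <<'E'
from h import *
d=look('side'); s=get_state(); print(s['position'],s['contact_force'])
u=project(d,[[*s['position']],[.476,.0155,.106]]); print(u)
x,y=u[0].astype(int); im=cv2.resize(d['image'][y-50:y+50,x-65:x+65],None,fx=6,fy=6,interpolation=cv2.INTER_CUBIC)
for p in u: cv2.drawMarker(im,tuple(int(v) for v in (p-[x-65,y-50])*6),(255,0,255),0,12,1)
cv2.imwrite('pics/c3.png',im)
E
```

```text
[0.47641618 0.02008953 0.13119087] [0.78206666 0.10865268 0.90504009]
[[297.83272451 158.88603134]
 [297.86123526 167.64868931]]
```

View pics/c3.png

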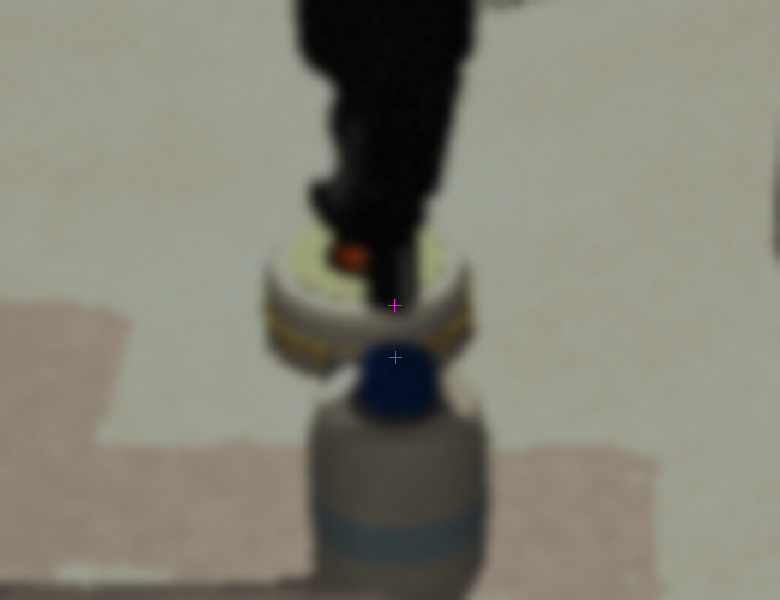

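The lamp now glows (yellow ring lit). The fingertip at (394,305) is over the blue cap (397,365), with about 4 mm to correct in y.

Call:
{"fn": "arm_command", "kwargs": {
  "series": [
    {"dp": [0,-0.015,-0.035],"angular": [0,0,0],"gripper": 0},
    {"dp": [0.06,0,0],"angular": [0,0,0],"gripper": 0},
    {"dp": [0.06,0,0],"angular": [0,0,0],"gripper": 0},
    {"dp": [0.04,0,0],"angular": [0,0,0],"gripper": 0},
    {"dp": [0.03,0,0],"angular": [0,0,0],"gripper": 0},
    {"dp": [0.03,0,0],"angular": [0,0,0],"gripper": 0},
    {"dp": [0.03,0,0],"angular": [0,0,0],"gripper": 0},
    {"dp": [0,0,0],"angular": [0,0,0],"gripper": 0}
  ]
}}

```text
clock: 8.4
position: [0.4768, 0.0151, 0.0995]
ee_rot: [0.593, -0.39, 0.587, 0.389]
contact_force: [-0.6, 0.8, 0.1]
width: -0.0
```

Call:
{"fn": "arm_command", "kwargs": {
  "series": [
    {"dp": [0.01,0,0],"angular": [0,0,0],"gripper": 0},
    {"dp": [0.01,0,0],"angular": [0,0,0],"gripper": 0},
    {"dp": [0.01,0,0],"angular": [0,0,0],"gripper": 0},
    {"dp": [0.01,0,0],"angular": [0,0,0],"gripper": 0},
    {"dp": [0.005,0,0],"angular": [0,0,0],"gripper": 0},
    {"dp": [0,0,0],"angular": [0,0,0],"gripper": 0},
    {"dp": [0,0,0],"angular": [0,0,0],"gripper": 0},
    {"dp": [0,0,0],"angular": [0,0,0],"gripper": 0}
  ]
}}

```text
clock: 9.4
position: [0.4769, 0.0151, 0.096]
ee_rot: [0.593, -0.391, 0.586, 0.389]
contact_force: [-1.2, -0.3, 4.6]
width: -0.0002
```

Call:
{"fn": "arm_command", "kwargs": {
  "series": [
    {"dp": [0.01,0,0],"angular": [0,0,0],"gripper": 0},
    {"dp": [0.01,0,0],"angular": [0,0,0],"gripper": 0},
    {"dp": [0,0,0],"angular": [0,0,0],"gripper": 0},
    {"dp": [0,0,0],"angular": [0,0,0],"gripper": 0},
    {"dp": [0,0,0],"angular": [0,0,0],"gripper": 0},
    {"dp": [0,0,0],"angular": [0,0,0],"gripper": 0},
    {"dp": [0,0,0],"angular": [0,0,0],"gripper": 0},
    {"dp": [0,0,0],"angular": [0,0,0],"gripper": 0}
  ]
}}

```text
clock: 10.4
position: [0.4769, 0.0151, 0.0961]
ee_rot: [0.594, -0.391, 0.586, 0.389]
contact_force: [-0.1, -1.1, 2.3]
width: -0.0002
```

The cap is 10 mm down at 0.096 m with a rise in force, so the mister is latched. I lift and go to the fan.

Call:
{"fn": "arm_command", "kwargs": {
  "series": [
    {"dp": [-0.1,0,0],"angular": [0,0,0],"gripper": 0},
    {"dp": [-0.27,0,0],"angular": [0,0,0],"gripper": 0},
    {"dp": [-0.25,0,0],"angular": [0,0,0],"gripper": 0},
    {"dp": [0,-0.245,-0.36],"angular": [0,0,0],"gripper": 0},
    {"dp": [0,-0.245,-0.36],"angular": [0,0,0],"gripper": 0},
    {"dp": [0,-0.245,-0.36],"angular": [0,0,0],"gripper": 0},
    {"dp": [0,-0.245,-0.36],"angular": [0,0,0],"gripper": 0},
    {"dp": [0,-0.245,-0.36],"angular": [0,0,0],"gripper": 0}
  ]
}}

```text
clock: 11.4
position: [0.5309, -0.2452, 0.1768]
ee_rot: [0.595, -0.395, 0.582, 0.389]
contact_force: [0.4, 0.1, 0.5]
width: -0.0003
```

```bash
python3 - <<'E'
from h import *
from scipy.spatial.transform import Rotation as R
t=look('top'); d=look('side'); s=get_state(); print(s['position'],s['contact_force'])
for D in(t,d):
  for g in((5,130,60,20,255,255),(95,120,60,125,255,255),(40,100,40,85,255,255)):
    for c,st in blobs(D,g[:3],g[3:],20):
        p=deproj(D,c)[0]
        if .2<p[0]<.6 and abs(p[1])<.35: print(c,st[4],p.round(4))
M=R.from_quat(s['ee_rot'],scalar_first=True).as_matrix()
print('fan correction',(M.T@(np.array([.527,-.243,.12])-s['position'])/.12).round(3))
E
```

```text
[ 0.5321423  -0.24929886  0.17652248] [-0.76551077  0.09768917  0.34673117]
[201.3 236.4] 189 [0.4684 0.205  0.0545]
[281.7 230.8] 189 [0.4773 0.0156 0.0997]
[394.8 207.3] 129 [ 0.5243 -0.2394  0.0923]
[292.6 148.9] 79 [0.466  0.2018 0.0507]
[297.8 171.4] 74 [0.4756 0.0125 0.0958]
[324.2 238.7] 173 [ 0.5241 -0.248   0.093 ]
fan correction [0.47  0.069 0.028]
```

Lamp and mister caps are both down (0.054 and 0.097 m) and the bases have not moved. Lining up over the fan.

Call:
{"fn": "arm_command", "kwargs": {
  "series": [
    {"dp": [0,0.069,0.028],"angular": [0,0,0],"gripper": 0},
    {"dp": [0.1,0,0],"angular": [0,0,0],"gripper": 0},
    {"dp": [0.1,0,0],"angular": [0,0,0],"gripper": 0},
    {"dp": [0.1,0,0],"angular": [0,0,0],"gripper": 0},
    {"dp": [0.08,0,0],"angular": [0,0,0],"gripper": 0},
    {"dp": [0.05,0,0],"angular": [0,0,0],"gripper": 0},
    {"dp": [0,0,0],"angular": [0,0,0],"gripper": 0},
    {"dp": [0,0,0],"angular": [0,0,0],"gripper": 0}
  ]
}}

```text
clock: 12.5
position: [0.5252, -0.238, 0.1207]
ee_rot: [0.594, -0.395, 0.583, 0.389]
contact_force: [-0.5, 0.2, -0.0]
width: 0.0001
```

```bash
python3 - <<'E'
from h import *
d=look('side'); s=get_state(); print(s['position'],s['contact_force'])
u=project(d,[[*s['position']],[.527,-.243,.094]]); print(u)
x,y=u[0].astype(int); im=cv2.resize(d['image'][y-50:y+50,x-65:x+65],None,fx=6,fy=6,interpolation=cv2.INTER_CUBIC)
for p in u: cv2.drawMarker(im,tuple(int(v) for v in (p-[x-65,y-50])*6),(255,0,255),0,12,1)
cv2.imwrite('pics/c4.png',im)
E
```

```text
[ 0.52520756 -0.2379798   0.12078885] [-0.09285547  0.69557112  0.48340891]
[[324.62213348 226.37330279]
 [325.2963021  236.74059134]]
```

View pics/c4.png

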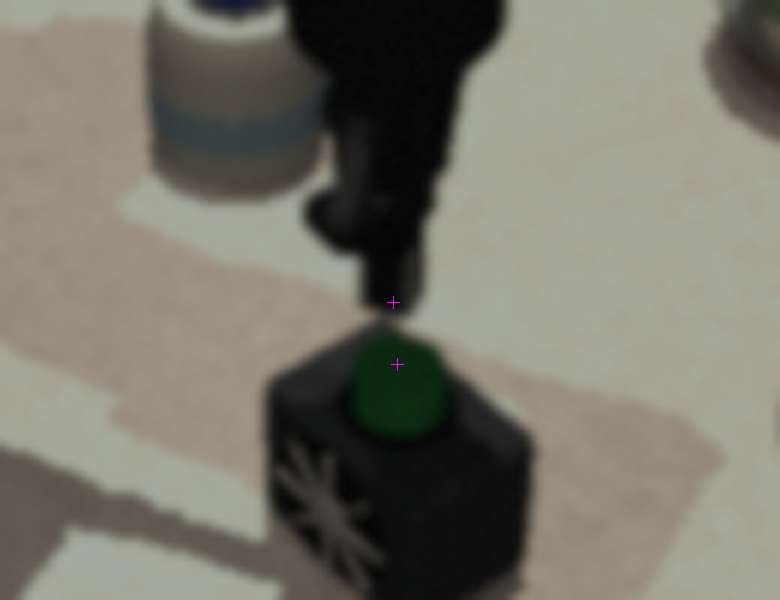

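The fingertip (393,303) is above the green cap (398,380). I correct 5 mm in y and descend.

Call:
{"fn": "arm_command", "kwargs": {
  "series": [
    {"dp": [0,-0.03,-0.032],"angular": [0,0,0],"gripper": 0},
    {"dp": [0.06,0,0],"angular": [0,0,0],"gripper": 0},
    {"dp": [0.06,0,0],"angular": [0,0,0],"gripper": 0},
    {"dp": [0.05,0,0],"angular": [0,0,0],"gripper": 0},
    {"dp": [0.03,0,0],"angular": [0,0,0],"gripper": 0},
    {"dp": [0.03,0,0],"angular": [0,0,0],"gripper": 0},
    {"dp": [0.03,0,0],"angular": [0,0,0],"gripper": 0},
    {"dp": [0,0,0],"angular": [0,0,0],"gripper": 0}
  ]
}}

```text
clock: 13.55
position: [0.5281, -0.2438, 0.0884]
ee_rot: [0.595, -0.395, 0.583, 0.388]
contact_force: [0.3, 0.9, -0.5]
width: 0.0003
```

Call:
{"fn": "arm_command", "kwargs": {
  "series": [
    {"dp": [0.01,0,0],"angular": [0,0,0],"gripper": 0},
    {"dp": [0.01,0,0],"angular": [0,0,0],"gripper": 0},
    {"dp": [0.01,0,0],"angular": [0,0,0],"gripper": 0},
    {"dp": [0.01,0,0],"angular": [0,0,0],"gripper": 0},
    {"dp": [0,0,0],"angular": [0,0,0],"gripper": 0},
    {"dp": [0,0,0],"angular": [0,0,0],"gripper": 0},
    {"dp": [0,0,0],"angular": [0,0,0],"gripper": 0},
    {"dp": [0,0,0],"angular": [0,0,0],"gripper": 0}
  ]
}}

```text
clock: 14.55
position: [0.5282, -0.2438, 0.0841]
ee_rot: [0.595, -0.395, 0.583, 0.388]
contact_force: [-0.4, -0.1, 2.2]
width: 0.0
```

Call:
{"fn": "arm_command", "kwargs": {
  "series": [
    {"dp": [0.01,0,0],"angular": [0,0,0],"gripper": 0},
    {"dp": [0.01,0,0],"angular": [0,0,0],"gripper": 0},
    {"dp": [0,0,0],"angular": [0,0,0],"gripper": 0},
    {"dp": [0,0,0],"angular": [0,0,0],"gripper": 0},
    {"dp": [0,0,0],"angular": [0,0,0],"gripper": 0},
    {"dp": [0,0,0],"angular": [0,0,0],"gripper": 0},
    {"dp": [0,0,0],"angular": [0,0,0],"gripper": 0},
    {"dp": [0,0,0],"angular": [0,0,0],"gripper": 0}
  ]
}}

```text
clock: 15.55
position: [0.5283, -0.2438, 0.0841]
ee_rot: [0.595, -0.396, 0.583, 0.388]
contact_force: [-0.7, 0.5, 4.0]
width: -0.0002
```

Call:
{"fn": "arm_command", "kwargs": {
  "series": [
    {"dp": [-0.1,0,0],"angular": [0,0,0],"gripper": 0},
    {"dp": [-0.27,0,0],"angular": [0,0,0],"gripper": 0},
    {"dp": [-0.3,0,0],"angular": [0,0,0],"gripper": 0},
    {"dp": [-0.3,0,0],"angular": [0,0,0],"gripper": 0},
    {"dp": [-0.3,0,0],"angular": [0,0,0],"gripper": 0},
    {"dp": [-0.2,0,0],"angular": [0,0,0],"gripper": 0},
    {"dp": [0,0,0],"angular": [0,0,0],"gripper": 0},
    {"dp": [0,0,0],"angular": [0,0,0],"gripper": 0}
  ]
}}

```text
clock: 16.55
position: [0.5252, -0.2438, 0.2661]
ee_rot: [0.595, -0.396, 0.582, 0.387]
contact_force: [-0.9, -1.0, -0.9]
width: -0.0
```

```bash
python3 - <<'E'
from h import *
t=look('top'); d=look('side','end.png'); s=get_state(); print(s['position'],s['contact_force'],s['qd'].round(3))
for D in(t,d):
  for g in((5,130,60,20,255,255),(95,120,60,125,255,255),(40,100,40,85,255,255)):
    for c,st in blobs(D,g[:3],g[3:],20):
        p=deproj(D,c)[0]
        if .2<p[0]<.6 and abs(p[1])<.35: print(c,st[4],p.round(4))
E
```

```text
[ 0.52517833 -0.24380392  0.26578126] [-0.4573851  0.0818464  0.304595 ] [ 0.001  0.005  0.004 -0.     0.003  0.   ]
[201.3 236.4] 192 [0.4684 0.2052 0.0538]
[281.6 230.9] 190 [0.4771 0.0158 0.0993]
[395.  205.9] 187 [ 0.528  -0.242   0.0824]
[292.6 148.9] 79 [0.466  0.2026 0.0502]
[297.7 171.4] 73 [0.4753 0.0127 0.0956]
[323.8 240.5] 141 [ 0.524  -0.2424  0.0819]
```

View pics/end.png

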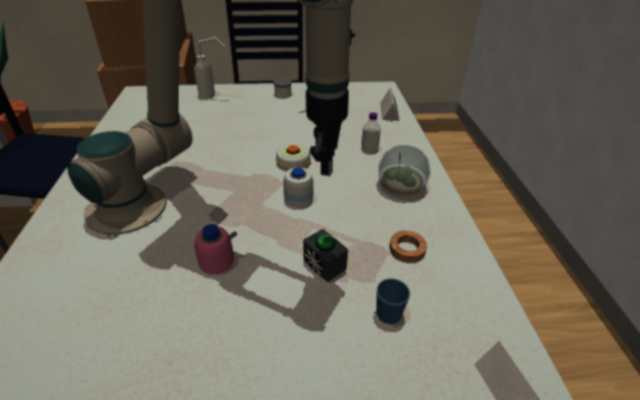

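```bash
python3 -c "
from rig import sign_off; print(sign_off())"
```

```text
the job is handed in; nothing more can be done
None
```

I pressed the lamp, mister and fan buttons in that order, each gently with closed fingertips (about 4–5 N at most). The job is handed in at roughly 17 s on the clock.

- **Buttons:** each press ended about 10 mm below the cap's fully-out height, with the fingertip at 0.053 m (lamp), 0.096 m (mister) and 0.084 m (fan). After the arm withdrew, both cameras showed all three caps down. The lamp's ring looked lit after its press.
- **Bystanders:** the appliances stand within about 2 mm of where they started, measured at their buttons. The bowl, bottle, tape, cup and the pink lookalike look unmoved in the last picture; I did not measure those.
- **Arm:** it finished at rest, about 0.17 m above the fan, with no contact force beyond noise.
- **Disagreement:** one top-camera depth reading put the mister cap about 3 mm higher (0.099 m) than the side camera and the fingertip did. I took that as depth noise, since the cap cannot have been above the fingertip. Even at that height the press would be past the 5 mm switching point.

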